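Free the seized bolt of the gas-canister cage and open its gate

ROBOT

A 6-joint arm with a two-finger parallel gripper is mounted at the origin on the work surface. World frame = base frame: x ahead of the robot, y to its left, z up, the work surface at z = 0. Lengths are in mm, angles in rad, forces in N, time in s.
With the tool pointing down it reaches from about 400 to 925 mm from the base axis. Payload 12.5 kg.
Tool frame: the origin (TCP) lies midway between the tips of the shut fingers; the grasp point (between the pads) lies 19 mm behind it; z points along the fingers, y is the line along which they close (so a half turn about z gives the same grasp; the last joint's range is limited). The gripper opens to 95 mm and grips with 3 to 60 N. Pads are 20 mm wide; open, the fingers measure 119 mm over their backs; the gripper's body (75 mm by 180 mm) begins 59 mm behind the grasp point.
Start: joints at [1.197, 0.491, 1.559, -0, 1.092, -0.106], TCP at [165.364, 602.745, 214.661] pointing down, gripper open.
Joint ranges: [-3.1, 3.1], [-0.84, 2.19], [0.05, 2.79], [-1.13, 4.28], [0.06, 2.93], [-2.69, 2.69]. Speed limits (rad/s): [2.22, 2.22, 2.79, 3.14, 3.14, 3.14].

INTERFACE

Orientations are given as [roll, pitch, yaw] about the fixed x, y, z axes, in that order (R = Rz(yaw) Ry(pitch) Rx(roll)).
In Python, from cell import readout, eyes, env gives the robot as it stands.
- The arm moves only by the tool move_arm, never from a script. Its argument "plan" is a list of rows, each a list of 3 entries, a list of its own where there are three numbers: the turn, a rotation vector about the tool's x, y, z in degrees, then the shift along the tool's x, y, z in m, then the gripper command: -1 is shut, 1 is fully open, values between are in proportion. In form: [[[ax, ay, az], [x, y, z], jaw], ...]. A call has 1 to 5 rows; each row is the pose to reach, as a shift and turn from the pose commanded when the call began, along the tool's axes at that moment; what a row does not reach only later rows make up. A row lasts 1/8 s, in which the tool goes at most 62.5 mm and 10.7 degrees, less where a joint would pass 70% of its speed; a pose out of reach is approached as far as the arm can. A call with a gripper value outside its range is refused whole. The fingers move at their own pace and stop on an object; the grip force is fixed at half the most. Time passes only in rows, so rows that repeat a pose let the fingers close. It gives the time, the measured TCP pose, the force, the opening and the grip force at its end, in the units of the state.
- readout.state(): the state, without advancing time (a new reading comes with each control period).
- eyes.read_camera(name): name is "scene" or "top" or "wrist"; returns a dict with "img" (384x512x3 uint8, red, green, blue), "K" (3x3 intrinsics, pixels), "extrinsics" (4x4, takes a point from camera to world coordinates). Camera axes: x right, y up, looking along -z (the intrinsics and any distortion apply to the point x, -y, -z); pixel columns grow to the right and rows downward; lengths in mm; the calibration is good to about 2 mm. A picture is of the moment at which its call begins. There is no depth.
- env.job_done(): hands the job in; it is judged then, once.
Trained networks look in a picture, given as the dict that the camera call returned (one of the last four; its "shot" number tells which), for a name from the list of things; names that differ only in an ending like _2 or _b are one class to them, and where a whole thing is asked for, a point or a joint stands for the part that bears it (a point fixed in the world has none). Each returns a list of dicts, best first, with "score" (0 to 1); they miss things now and then, are a little off and sometimes report something else, mostly with a low value. They report only what shows in the picture. A call takes as long as a camera call.
- eyes.cut_out(picture, name): "mask" (384x512 bool, what is visible of it) and "uv" ([column, row] in pixels, amid what is visible of it).
The state is a dict: "t": time; "joints": joint angles; "qvel": joint speeds; "tau": joint torques, N m; "eef_pos": TCP position; "tcp_rot": TCP orientation; "ft_force": force on the tool from outside, world axes, zero at the start; "moment": the same for the moment, N m; "opening": opening from 0.0 (shut) to 1.0 (fully open); "grip_force": force on a finger pad.
Only numpy, scipy, OpenCV 4.12 (cv2) and the standard library are available. Lean on these libraries where they do the work, as an engineer would, in place of code of your own. Each camera call takes 0.05 s, during which the arm holds its last target. There are 200 camera calls.

TASK

The slide bolt on the gate of the gas-canister cage has rusted stiff: work it free by its handle with short to-and-fro strokes, drawing it as far as it will go and pushing it right home again, until it runs, and draw it all the way back. Then swing the gate wide open, about square to the cage front, and leave it standing there with the bolt drawn, so that the canisters can be got at. Do not disturb the canisters or the tools and offcuts lying about.

Things in the scene. Friction and masses are not known exactly. Their poses are not given: they have to be found in the camera images.
- bolt (a joint): How far the bolt is drawn, m: 0 = shot fully home (stop), 0.055 = drawn fully back (stop); starts near 0.006. A rusty round bar, 12 mm thick, 191 mm long, level in two straps on the front of the gate's top rail; it only slides along the gate, drawn towards the hinge side, and does not turn. Sliding takes about 7 N while seized, 3 N once past the rust, when it runs all the way to 0.055.
- bolt_grip (a point): Where to hold the bolt's handle: a rod bent out and up from the bar into an upright round handle, 12 mm thick, 42 mm in front of the cage's front face. This point is on its axis, 278 mm above the table (always); the upright part runs from 41 mm below it to 28 mm above it, where it ends. Free all round; moves with bolt and gate.
- gate_hinge (a point): A point on the gate's upright hinge line, 217 mm above the table (level with the gate's top edge) and 8 mm in front of the cage's front face. Does not move while the gate swings.
- gate_free_end (a point): Top corner of the gate at its free (latch) end, 217 mm above the table, 272 mm from the hinge line.
- gate (a joint): Opening angle of the gate, rad: 0 = shut, 1.57 = square to the cage front, 1.85 = its stop. It swings outwards, clockwise seen from above, on stiff hinges and stays where it is left (about 0.25 N m to move it). Blue steel frame with wire mesh, 268 mm wide, from 45 to 217 mm above the table. The bolt handle also serves to pull it.
- cage: The gas-canister cage, fixed to the table: blue 20 mm square tube and wire mesh, 320 mm wide, 150 mm deep, 250 mm high. Origin on the table under the middle of its front face; -x points straight out of the front, y runs along the front from the latch post to the hinge post (the way the bolt is drawn while the gate is shut), z up.
- canister_a: One of three gas canisters standing in the cage, 72 mm thick, 196 mm high; origin under its middle. Not to be disturbed.
- canister_b: The middle canister, as canister_a.
- canister_c: The canister on the hinge side, as canister_a.
- wire_brush: Wire brush lying on the table, 270 mm long, 31 mm high; origin under its middle. Leave alone.
- chipping_hammer: Chipping hammer lying on the table, 290 mm long, 23 mm high. Leave alone.
- spanner: Steel spanner lying flat in front of the cage, 190 mm long, under 15 mm high: the gate swings over it (its lower edge is 45 mm above the table). Leave alone.
- weld_magnet: Three-cornered welding magnet lying flat on the table, 104 mm along a side, 18 mm high: the gate passes over it. Leave alone.
- angle_offcut: Offcut of angle iron, 160 mm long, 40 mm high. Leave alone.
- tube_offcut: Offcut of square tube, 120 mm long, 50 mm high. Leave alone.
- g_clamp: Steel G-clamp lying flat on the table, 220 mm long, 20 mm high. Leave alone.
- bolt_tip (a point): Tip of the bolt, on the bar's axis, 205 mm above the table. The rust: a draw comes to a dead stop, the first at 0.013 or 0.0165. Only after it has been drawn right up to that stop (10 to 17 N is plenty) and then pushed right home to 0 does the next draw go 3.5 mm further, and so on up to 0.0235; after 3 or 4 such to-and-fros it runs. Pulling harder gains nothing.
- staple (a point): Middle of the staple on the latch post, 16 mm wide, in which the bolt's tip sits, 205 mm above the table and 16 mm in front of the cage's front face, fixed to the cage. The tip leaves it at a bolt value of about 0.030; until then the gate is held shut.

How it is judged:
By the outcome, as a careful person would: the job done as asked, in the order asked, and still so for the second after the job is handed in, with the robot touching nothing.
It also fails if it takes over 58 s, if anything falls off the work surface, if the arm or the gripper's body presses on something with over 40 N, if the wrist force passes 120 N, or if a joint passes its speed limit or range.

## Working session

There is one attempt and no reset: what is moved stays moved. The work goes in short steps, Python scripts to look and compute and a tool call to move; the robot and the scene stay as the last step left them, time stands still between calls to the robot, and variables do not carry over. Pictures are saved under pics/ and viewed, at most 10 in all, crops included, and the job is handed in when it is done.

Besides the shell and the picture viewer there is one more tool, called after ">>>" as name([rows], argument=value, ...), one row to a line, values as JSON. move_arm: Moves the arm, as the interface text tells. Its arguments: {"type":"object","properties":{"plan":{"type":"array","items":{"type":"array"}}},"required":["plan"]}

```bash
mkdir -p pics; ls; cat > h.py <<'E'
import numpy as np, cv2
from cell import readout, eyes, env
from scipy.spatial.transform import Rotation as R
def ray(p,uv):
    K=np.array(p["K"]);E=np.array(p["extrinsics"])
    d=np.linalg.inv(K)@[uv[0],uv[1],1]
    d=np.array([d[0],-d[1],-d[2]])
    return E[:3,3],E[:3,:3]@d
def atz(p,uv,z):
    o,d=ray(p,uv); return o+d*(z-o[2])/d[2]
def px(p,X):
    K=np.array(p["K"]);E=np.array(p["extrinsics"])
    c=E[:3,:3].T@(np.asarray(X)-E[:3,3]); q=K@[c[0],-c[1],-c[2]]
    return q[:2]/q[2]
def save(p,n,s=1.5):
    cv2.imwrite("pics/"+n,cv2.resize(p["img"][:,:,::-1],None,fx=s,fy=s))
E
python3 - <<'E'
from h import *
s=readout.state();print(s["eef_pos"],s["tcp_rot"],s["t"],s["ft_force"])
for n in["scene","top"]:
    p=eyes.read_camera(n);save(p,n+"0.png")
    print(n,[k for k in p], np.array(p["extrinsics"])[:3].round(2).tolist())
    for t in["bolt_grip","bolt_tip","gate","cage","spanner","g_clamp","tube_offcut","angle_offcut"]:
        for r in eyes.cut_out(p,t)[:2]:
            v,u=np.nonzero(r["mask"]);print(t,round(r["score"],2),np.round(r["uv"]),len(u),u.min(),u.max(),v.min(),v.max())
E
```

```text
pics
[165.27847622 602.47813685 214.05153168] [-3.14042681e+00 -1.11868758e-04  2.87375846e+00] 0.0 [-0.04978347 -0.746362    0.30233086]
scene ['img', 'K', 'extrinsics', 'shot'] [[0.26, -0.59, 0.77, 1414.95], [0.97, 0.16, -0.2, -236.51], [-0.01, 0.79, 0.61, 882.23]]
bolt_grip 0.63 [169. 184.] 168 158 171 162 209
bolt_grip 0.31 [138. 193.] 328 129 156 181 228
bolt_tip 0.67 [168. 183.] 207 158 172 161 209
gate 0.64 [160. 213.] 1051 147 171 164 266
gate 0.21 [131. 251.] 910 115 146 218 273
cage 0.83 [142. 226.] 5710 86 172 162 289
spanner 0.5 [237. 239.] 257 227 251 219 254
g_clamp 0.72 [364. 210.] 592 340 384 189 230
tube_offcut 0.65 [332. 235.] 681 319 349 216 250
tube_offcut 0.62 [164. 218.] 1082 147 172 162 267
angle_offcut 0.67 [308. 197.] 378 292 315 186 215
angle_offcut 0.62 [171. 184.] 200 158 172 161 209
top ['img', 'K', 'extrinsics', 'shot'] [[0.01, 0.99, -0.14, 347.0], [-1.0, 0.01, 0.02, 17.7], [0.02, 0.14, 0.99, 1395.38]]
bolt_grip 0.8 [355. 219.] 230 347 361 191 253
bolt_tip 0.75 [355. 224.] 210 347 360 192 246
gate 0.62 [359. 207.] 1248 344 372 154 248
cage 0.86 [374. 207.] 5000 341 426 147 262
spanner 0.81 [280. 202.] 255 269 282 181 229
g_clamp 0.9 [127. 203.] 811 112 148 174 241
tube_offcut 0.87 [185. 180.] 529 175 192 159 194
tube_offcut 0.71 [357. 204.] 1197 345 372 155 253
angle_offcut 0.71 [191. 242.] 611 185 198 218 264
angle_offcut 0.55 [355. 219.] 272 348 362 190 246
```

View pics/scene0.png

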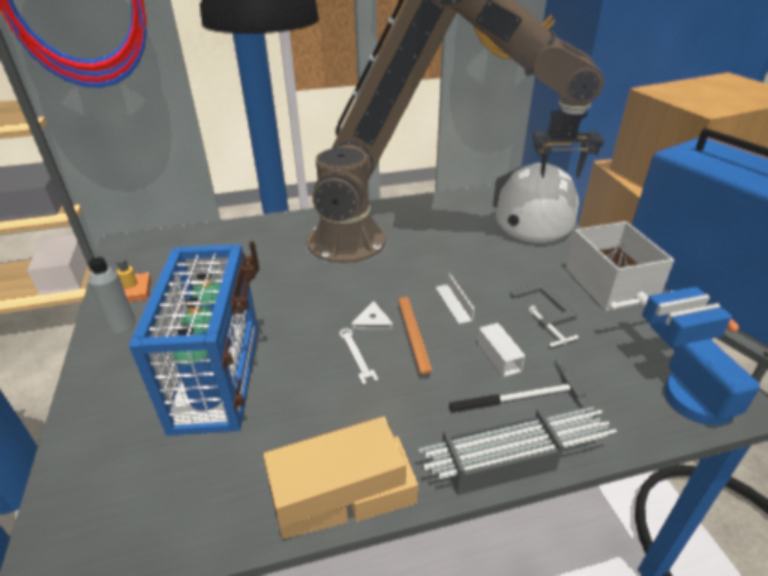

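View pics/top0.png

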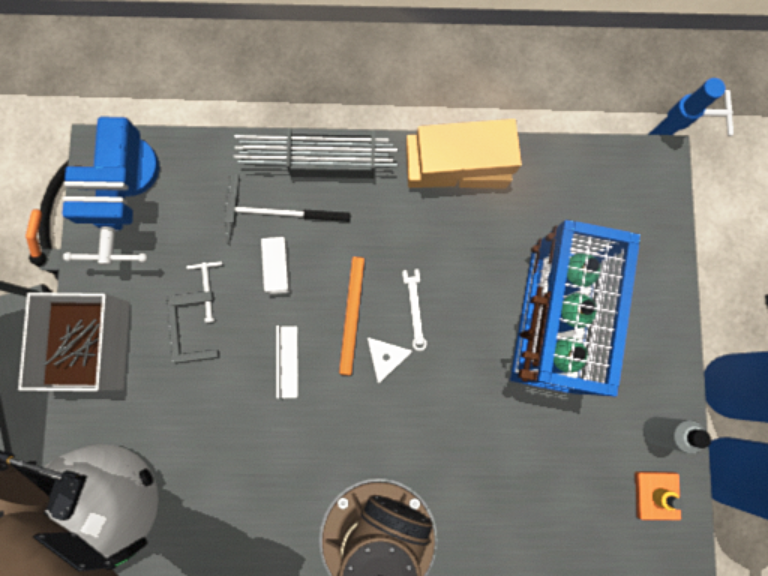

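Scene: cage on the robot's right, its front facing +y. The rust-coloured handle is at the robot end, around (252,250) in the enlarged scene picture; hinge at the far end. Next, coarse geometry from close crops.

```bash
python3 - <<'E'
from h import *
out=[]
for n,(u0,v0) in [("scene",(80,150)),("top",(330,140))]:
    p=eyes.read_camera(n);c=p["img"][v0:v0+140,u0:u0+100,::-1]
    out.append(cv2.resize(c,None,fx=4,fy=4,interpolation=cv2.INTER_CUBIC))
    if n=="top":
        for uv,z in [((380,148),250),((344,253),250),((426,156),250),((409,262),250)]: print(atz(p,uv,z).round())
    for t in["bolt_grip","gate_free_end"]:
        for r in eyes.cut_out(p,t)[:2]: print(n,t,r["score"],r["uv"],atz(p,r["uv"],278).round())
cv2.imwrite("pics/c1.png",np.hstack(out))
E
```

```text
scene bolt_grip 0.72 [170.6, 182.9] [ 523. -270.  278.]
scene gate_free_end 0.62 [162.0, 216.1] [ 669. -302.  278.]
[ 655. -365.  250.]
[ 349. -253.  250.]
[ 633. -500.  250.]
[ 326. -437.  250.]
top bolt_grip 0.75 [354.4, 219.6] [ 441. -277.  278.]
top gate_free_end 0.94 [357.1, 203.7] [ 486. -286.  278.]
```

View pics/c1.png

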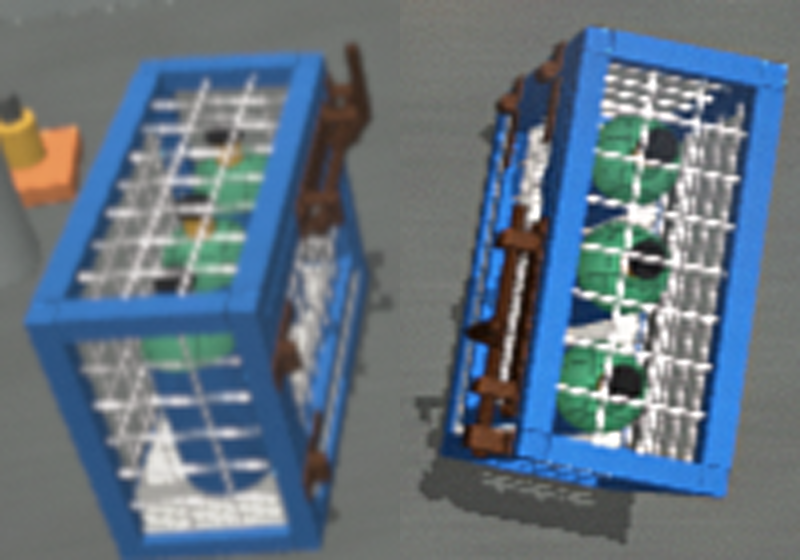

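```bash
cat >> h.py <<'E'
def tri(p,a,q,b):
    o,d=ray(p,a);O,D=ray(q,b);d=d/np.linalg.norm(d);D=D/np.linalg.norm(D)
    t=np.linalg.lstsq(np.c_[d,-D],O-o,rcond=None)[0]
    return (o+d*t[0]+O+D*t[1])/2, np.linalg.norm(o+d*t[0]-O-D*t[1])
E
python3 - <<'E'
from h import *
s=eyes.read_camera("scene");p=eyes.read_camera("top")
a=atz(p,(358.7,250),250);b=atz(p,(376,148),250);d=b-a;print(a,b,np.linalg.norm(d),np.degrees(np.arctan2(d[1],d[0])))
print("handle scene top",atz(s,(168,161.5),306),"low",atz(s,(168.5,178),237+5))
for uv in[(350,222),(348,222.5),(353,222)]: print(uv,atz(p,uv,306).round(),atz(p,uv,278).round(),atz(p,uv,237).round(),tri(s,(168,161.5),p,uv))
print(px(p,atz(s,(168,161.5),306)))
E
```

```text
[ 357.77919472 -294.78632529  250.        ] [ 655.07133342 -352.88240975  250.        ] 302.9154515134263 -11.057251525569047
handle scene top [ 447.42153384 -268.28958872  306.        ] low [ 440.84125636 -276.5811548   242.        ]
(350, 222) [ 432. -258.  306.] [ 435. -265.  278.] [ 438. -275.  237.] (array([ 432.78746247, -264.57177999,  295.97467749]), np.float64(8.726799063454944))
(348, 222.5) [ 431. -252.  306.] [ 433. -259.  278.] [ 436. -269.  237.] (array([ 431.25285273, -262.10887174,  294.31948397]), np.float64(13.930808533614051))
(353, 222) [ 432. -266.  306.] [ 435. -273.  278.] [ 438. -284.  237.] (array([ 433.13900877, -268.3898223 ,  297.37511934]), np.float64(0.7686216949502899))
[353.80879253 216.53285359]
```

>>> move_arm([
  [[0, 0, 45], [-0.43, -0.38, -0.165], 0],
  [[0, 0, 45], [-0.43, -0.38, -0.165], 0],
  [[0, 0, 45], [-0.43, -0.38, -0.165], 0],
  [[0, 0, 45], [-0.43, -0.38, -0.165], 0],
  [[0, 0, 45], [-0.43, -0.38, -0.165], 0],
])

```text
t: 1.92
eef_pos: [330.5, 349.7, 301.8]
tcp_rot: [3.141, -0.0, 2.085]
ft_force: [0.9, 0.5, 0.4]
opening: 0.538
grip_force: 0.0
```

```bash
cat >> h.py <<'E'
def rel(pos,ydir):
    "rotvec deg, shift m for tool down, tool y along ydir (deg)"
    s=readout.state();R0=R.from_euler("xyz",s["tcp_rot"])
    R1=R.from_euler("xyz",[180,0,ydir+90],degrees=True)
    y=R0.as_matrix()[:,1]
    print("t",s["t"],"tcp",np.round(s["eef_pos"],1),"ydir",np.degrees(np.arctan2(y[1],y[0])).round(1),"F",np.round(s["ft_force"],1),"j",np.round(s["joints"],2))
    print((R0.inv()*R1).as_rotvec(degrees=True).round(1),(R0.inv().apply(np.array(pos)-s["eef_pos"])/1000).round(4))
E
python3 -c "
from h import *
rel((490,60,385),25)"
```

```text
t 1.925 tcp [330.5 349.7 301.8] ydir 29.5 F [0.9 0.5 0.4] j [0.68 0.2  1.77 0.   1.17 0.16]
[ 0.  -0.   4.5] [-0.3307 -0.0037 -0.0833]
```

>>> move_arm([
  [[0, 0, 20], [-0.33, -0.004, -0.085], 0],
  [[0, 0, 20], [-0.33, -0.004, -0.085], 0],
  [[0, 0, 20], [-0.33, -0.004, -0.085], 0],
  [[0, 0, 20], [-0.33, -0.004, -0.085], 0],
  [[0, 0, 20], [-0.33, -0.004, -0.085], 0],
])

```text
t: 2.55
eef_pos: [476.9, 84.7, 379.8]
tcp_rot: [3.141, -0.0, 1.739]
ft_force: [0.9, 0.6, -0.0]
opening: 0.5
grip_force: 0.0
```

```bash
python3 -c "
from h import *
rel((470,-230,400),-11)"
```

```text
t 2.55 tcp [476.9  84.7 379.8] ydir 9.7 F [ 0.9  0.6 -0. ] j [ 0.04  0.15  1.63  0.    1.37 -0.13]
[ 0.  -0.  20.7] [-0.3091 -0.0595 -0.0203]
```

>>> move_arm([
  [[0, 0, 20.7], [-0.31, -0.06, -0.02], 0],
  [[0, 0, 20.7], [-0.31, -0.06, -0.02], 0],
  [[0, 0, 20.7], [-0.31, -0.06, -0.02], 0],
  [[0, 0, 20.7], [-0.31, -0.06, -0.02], 0],
  [[0, 0, 20.7], [-0.31, -0.06, -0.02], 0],
])

```text
t: 3.18
eef_pos: [468.7, -227.2, 399.0]
tcp_rot: [3.141, 0.0, 1.378]
ft_force: [1.0, 0.1, 0.9]
opening: 0.499
grip_force: 0.0
```

```bash
python3 - <<'E'
from h import *
rel((440,-270,345),-11)
p=eyes.read_camera("wrist");save(p,"w1.png");print(np.array(p["extrinsics"]).round(2))
for r in eyes.cut_out(p,"bolt_grip")[:2]:
    v,u=np.nonzero(r["mask"]);print(round(r["score"],2),r["uv"],u.min(),u.max(),v.min(),v.max(),atz(p,r["uv"],278))
E
```

```text
t 3.175 tcp [ 468.7 -227.2  399. ] ydir -11.1 F [1.  0.1 0.9] j [-0.58  0.2   1.51  0.    1.43 -0.39]
[ 0.   0.  -0.1] [-0.0475 -0.02    0.054 ]
[[ 9.8000e-01  1.8000e-01  6.0000e-02  4.8420e+02]
 [-1.9000e-01  9.4000e-01  2.9000e-01 -1.4446e+02]
 [ 0.0000e+00 -3.0000e-01  9.6000e-01  5.7124e+02]
 [ 0.0000e+00  0.0000e+00  0.0000e+00  1.0000e+00]]
0.8 [239.0, 233.8] 162 327 218 256 [ 443.48649432 -266.16727658  278.        ]
```

View pics/w1.png

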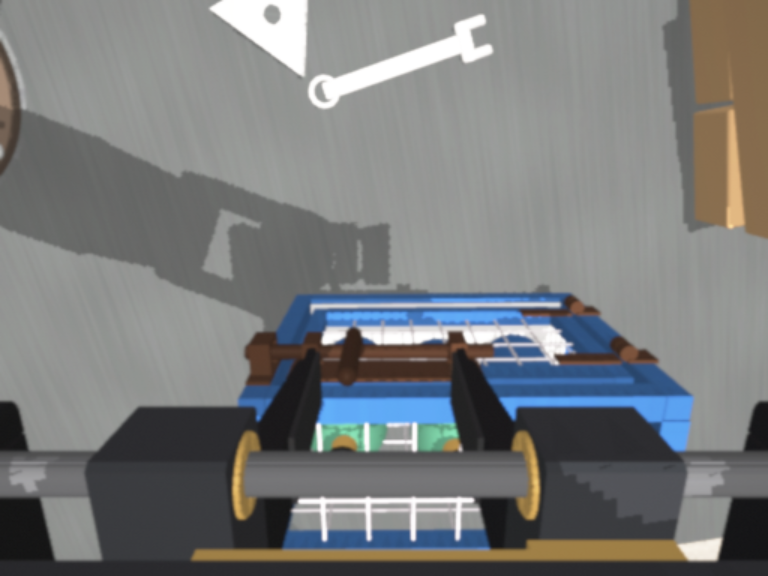

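The wrist view shows the handle as a short upright: foot near (353,335), rounded top near (347,375) (enlarged pixels). The bar is level in the picture, so −11° is about right. The fingers straddle the line of the bolt.

```bash
python3 - <<'E'
from h import *
p=eyes.read_camera("wrist")
print("top",atz(p,(346/1.5,374/1.5),306),"low",atz(p,(353/1.5,336/1.5),240),"mid",atz(p,(350/1.5,357/1.5),278))
print("bar",atz(p,(275/1.5,353/1.5),211),atz(p,(490/1.5,350/1.5),211),"hinge",atz(p,(626/1.5,349/1.5),217),"tip end strap",atz(p,(262/1.5,353/1.5),211))
E
```

```text
top [ 437.16944202 -269.6216928   306.        ] low [ 436.44036435 -272.79262621  240.        ] mid [ 437.13317183 -271.70521579  278.        ]
bar [ 370.79043736 -285.67731843  211.        ] [ 532.08915836 -315.60587046  211.        ] hinge [ 631.25114935 -332.08251971  217.        ] tip end strap [ 361.05677726 -283.71847091  211.        ]
```

>>> move_arm([
  [[0, 0, 0], [-0.049, -0.023, 0.02], 0],
  [[0, 0, -0.5], [-0.049, -0.023, 0.08], 0],
  [[0, 0, -0.5], [-0.049, -0.023, 0.137], 0],
  [[0, 0, -0.5], [-0.049, -0.023, 0.137], 0],
  [[0, 0, -0.5], [-0.049, -0.023, 0.137], 0],
])

```text
t: 3.95
eef_pos: [438.3, -268.7, 263.8]
tcp_rot: [3.139, 0.001, 1.388]
ft_force: [0.1, -0.4, 0.2]
opening: 0.501
grip_force: 0.0
```

```bash
python3 - <<'E'
from h import *
rel((437,-271,262),-10.5)
p=eyes.read_camera("wrist");save(p,"w2.png")
for r in eyes.cut_out(p,"bolt_grip")[:1]:
    v,u=np.nonzero(r["mask"]);print(round(r["score"],2),r["uv"],u.min(),u.max(),v.min(),v.max())
E
```

```text
t 3.95 tcp [ 438.3 -268.7  263.8] ydir -10.5 F [ 0.1 -0.4  0.2] j [-0.68  0.28  1.76  0.    1.1  -0.5 ]
[0.1 0.1 0. ] [-0.0024 -0.0008  0.0018]
0.59 [262.0, 252.8] 137 399 225 300
```

View pics/w2.png

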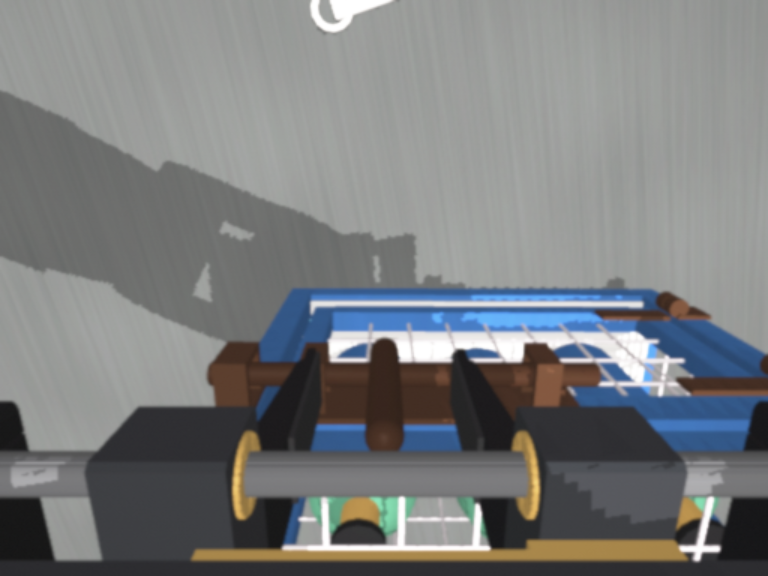

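The handle stands midway between the fingers (top at (385,438), fingers at about 310 and 465). Closing.

>>> move_arm([
  [[0, 0, 0], [-0.002, 0, 0], -1],
  [[0, 0, 0], [-0.002, 0, 0], -1],
  [[0, 0, 0], [-0.002, 0, 0], -1],
  [[0, 0, 0], [-0.002, 0, 0], -1],
])

```text
t: 4.55
eef_pos: [436.9, -270.8, 261.7]
tcp_rot: [-3.142, -0.0, 1.387]
ft_force: [-0.8, -0.8, -0.0]
opening: 0.135
grip_force: 0.0
```

>>> move_arm([
  [[0, 0, 0], [0, 0, 0], -1],
  [[0, 0, 0], [0, 0, 0], -1],
  [[0, 0, 0], [0, -0.004, 0], -1],
  [[0, 0, 0], [0, -0.008, 0], -1],
  [[0, 0, 0], [0, -0.008, 0], -1],
])

```text
t: 5.18
eef_pos: [430.2, -269.7, 261.7]
tcp_rot: [3.138, 0.0, 1.386]
ft_force: [11.1, -0.1, -4.0]
opening: 0.122
grip_force: 30.0
```

```bash
cat >> h.py <<'E'
def st():
    s=readout.state();a=np.radians(-10.5);u=np.array([np.cos(a),np.sin(a),0])
    print("t",round(s["t"],2),"s along u",round(float(u@s["eef_pos"]),2),"F.u",round(float(u@s["ft_force"]),1),"F",np.round(s["ft_force"],1),"op",s["opening"],"g",s["grip_force"],np.round(s["eef_pos"],1))
E
python3 -c "
from h import *
st()"
```

```text
t 5.17 s along u 472.16 F.u 11.0 F [11.1 -0.1 -4. ] op 0.12183749836600463 g 30.00005543231964 [ 430.2 -269.7  261.7]
```

>>> move_arm([
  [[0, 0, 0], [0, -0.001, 0], -1],
  [[0, 0, 0], [0, -0.001, 0], -1],
])

```text
t: 5.42
eef_pos: [430.2, -269.6, 261.7]
tcp_rot: [3.136, 0.0, 1.386]
ft_force: [18.6, -2.3, -5.8]
opening: 0.12
grip_force: 30.0
```

```bash
python3 -c "
from h import *
st()"
```

```text
t 5.42 s along u 472.08 F.u 18.7 F [18.6 -2.3 -5.8] op 0.1200425531271532 g 30.000034868717194 [ 430.2 -269.6  261.7]
```

Home at s = 472.1, stiffness about 8 N/mm. Now drawing.

>>> move_arm([
  [[0, 0, 0], [0, 0.006, 0], -1],
  [[0, 0, 0], [0, 0.012, 0], -1],
  [[0, 0, 0], [0, 0.017, 0], -1],
  [[0, 0, 0], [0, 0.017, 0], -1],
])

```text
t: 5.92
eef_pos: [444.9, -272.3, 261.7]
tcp_rot: [3.141, -0.0, 1.387]
ft_force: [0.7, 1.5, 1.6]
opening: 0.121
grip_force: 30.0
```

```bash
python3 -c "
from h import *
st()"
```

```text
t 5.92 s along u 487.12 F.u 0.4 F [0.7 1.5 1.6] op 0.12098576943596774 g 30.0003719329834 [ 444.9 -272.3  261.7]
```

>>> move_arm([
  [[0, 0, 0], [0, 0.003, 0], -1],
  [[0, 0, 0], [0, 0.003, 0], -1],
])

```text
t: 6.18
eef_pos: [447.2, -272.7, 261.7]
tcp_rot: [-3.14, -0.0, 1.387]
ft_force: [-4.9, 1.4, 3.3]
opening: 0.122
grip_force: 30.0
```

```bash
python3 -c "
from h import *
st()"
```

```text
t 6.17 s along u 489.43 F.u -5.0 F [-4.9  1.4  3.3] op 0.12188127128307084 g 30.001521706581116 [ 447.2 -272.7  261.7]
```

>>> move_arm([
  [[0, 0, 0], [0, 0.0012, 0], -1],
  [[0, 0, 0], [0, 0.0012, 0], -1],
])

```text
t: 6.42
eef_pos: [447.6, -272.6, 261.7]
tcp_rot: [-3.139, -0.001, 1.387]
ft_force: [-11.3, 2.4, 6.5]
opening: 0.118
grip_force: 30.0
```

```bash
python3 -c "
from h import *
st()"
```

```text
t 6.42 s along u 489.76 F.u -11.5 F [-11.3   2.4   6.5] op 0.11814396247618211 g 30.00628799200058 [ 447.6 -272.6  261.7]
```

Stop reached (about 0.0165). A slight extra press, then home.

>>> move_arm([
  [[0, 0, 0], [0, 0.0005, 0], -1],
  [[0, 0, 0], [0, -0.008, 0], -1],
  [[0, 0, 0], [0, -0.016, 0], -1],
  [[0, 0, 0], [0, -0.021, 0], -1],
  [[0, 0, 0], [0, -0.021, 0], -1],
])

```text
t: 7.05
eef_pos: [430.2, -269.7, 261.7]
tcp_rot: [3.136, 0.0, 1.386]
ft_force: [16.2, 0.1, -5.0]
opening: 0.12
grip_force: 30.0
```

```bash
python3 -c "
from h import *
st()"
```

```text
t 7.05 s along u 472.1 F.u 15.9 F [16.2  0.1 -5. ] op 0.12020059341405165 g 30.0013267993927 [ 430.2 -269.7  261.7]
```

>>> move_arm([
  [[0, 0, 0], [0, 0.008, 0], -1],
  [[0, 0, 0], [0, 0.016, 0], -1],
  [[0, 0, 0], [0, 0.0225, 0], -1],
  [[0, 0, 0], [0, 0.025, 0], -1],
  [[0, 0, 0], [0, 0.025, 0], -1],
])

```text
t: 7.68
eef_pos: [451.3, -273.2, 261.7]
tcp_rot: [-3.137, -0.001, 1.387]
ft_force: [-13.3, 3.7, 7.5]
opening: 0.121
grip_force: 30.0
```

```bash
python3 -c "
from h import *
st()"
```

```text
t 7.67 s along u 493.56 F.u -13.8 F [-13.3   3.7   7.5] op 0.12072260094839375 g 30.010839700698853 [ 451.3 -273.2  261.7]
```

Stop at 0.020, as expected with 13.8 N. Home again.

>>> move_arm([
  [[0, 0, 0], [0, 0.0003, 0], -1],
  [[0, 0, 0], [0, -0.008, 0], -1],
  [[0, 0, 0], [0, -0.018, 0], -1],
  [[0, 0, 0], [0, -0.025, 0], -1],
  [[0, 0, 0], [0, -0.025, 0], -1],
])

```text
t: 8.3
eef_pos: [430.2, -269.6, 261.7]
tcp_rot: [3.136, 0.0, 1.386]
ft_force: [15.5, -0.8, -4.3]
opening: 0.118
grip_force: 30.0
```

```bash
python3 -c "
from h import *
st()"
```

```text
t 8.3 s along u 472.11 F.u 15.4 F [15.5 -0.8 -4.3] op 0.11815454993478156 g 30.001657605171204 [ 430.2 -269.6  261.7]
```

>>> move_arm([
  [[0, 0, 0], [0, 0.009, 0], -1],
  [[0, 0, 0], [0, 0.018, 0], -1],
  [[0, 0, 0], [0, 0.026, 0], -1],
  [[0, 0, 0], [0, 0.0285, 0], -1],
  [[0, 0, 0], [0, 0.0285, 0], -1],
])

```text
t: 8.93
eef_pos: [454.8, -273.9, 261.6]
tcp_rot: [-3.137, -0.001, 1.387]
ft_force: [-13.1, 4.5, 9.2]
opening: 0.117
grip_force: 30.0
```

```bash
python3 -c "
from h import *
st()"
```

```text
t 8.93 s along u 497.06 F.u -13.7 F [-13.1   4.5   9.2] op 0.11697419413475141 g 30.011999309062958 [ 454.8 -273.9  261.6]
```

>>> move_arm([
  [[0, 0, 0], [0, 0.0003, 0], -1],
  [[0, 0, 0], [0, -0.01, 0], -1],
  [[0, 0, 0], [0, -0.02, 0], -1],
  [[0, 0, 0], [0, -0.0285, 0], -1],
  [[0, 0, 0], [0, -0.0285, 0], -1],
])

```text
t: 9.55
eef_pos: [430.2, -269.7, 261.8]
tcp_rot: [3.136, 0.0, 1.386]
ft_force: [15.7, 0.1, -4.6]
opening: 0.119
grip_force: 30.0
```

```bash
python3 -c "
from h import *
st()"
```

```text
t 9.55 s along u 472.09 F.u 15.5 F [15.7  0.1 -4.6] op 0.11888072772461995 g 30.004284381866455 [ 430.2 -269.7  261.8]
```

>>> move_arm([
  [[0, 0, 0], [0, 0.008, 0], -1],
  [[0, 0, 0], [0, 0.016, 0], -1],
  [[0, 0, 0], [0, 0.024, 0], -1],
  [[0, 0, 0], [0, 0.03, 0], -1],
  [[0, 0, 0], [0, 0.032, 0], -1],
])

```text
t: 10.18
eef_pos: [460.2, -275.2, 261.7]
tcp_rot: [3.141, 0.0, 1.387]
ft_force: [-3.1, 0.3, 4.7]
opening: 0.118
grip_force: 30.0
```

```bash
python3 -c "
from h import *
st()"
```

```text
t 10.18 s along u 502.63 F.u -3.1 F [-3.1  0.3  4.7] op 0.11822660071354088 g 30.00085562467575 [ 460.2 -275.2  261.7]
```

It runs (3 N). Drawing on to the full stop.

>>> move_arm([
  [[0, 0, 0], [0, 0.01, 0], -1],
  [[0, 0, 0], [0, 0.02, 0], -1],
  [[0, 0, 0], [0, 0.0265, 0], -1],
  [[0, 0, 0], [0, 0.0275, 0], -1],
  [[0, 0, 0], [0, 0.0275, 0], -1],
])

```text
t: 10.8
eef_pos: [484.9, -279.1, 261.6]
tcp_rot: [-3.136, -0.002, 1.387]
ft_force: [-18.3, 6.3, 12.0]
opening: 0.124
grip_force: 30.0
```

```bash
python3 -c "
from h import *
st();rel((0,0,0),-10.5)"
```

```text
t 10.8 s along u 527.61 F.u -19.2 F [-18.3   6.3  12. ] op 0.12376619458477475 g 30.014388263225555 [ 484.9 -279.1  261.6]
t 10.8 tcp [ 484.9 -279.1  261.6] ydir -10.5 F [-18.3   6.3  12. ] j [-0.64  0.35  1.66 -0.    1.14 -0.46]
[-0.3 -0.1 -0. ] [ 0.1855 -0.5262  0.2649]
```

Bolt fully drawn, held against its stop. Now the first 10° of swing, to learn the hinge position.

>>> move_arm([
  [[0, 0, 2], [0.0056, 0.0006, 0], -1],
  [[0, 0, 4], [0.011, 0.002, 0], -1],
  [[0, 0, 6], [0.0166, 0.0037, 0], -1],
  [[0, 0, 8], [0.022, 0.0056, 0], -1],
  [[0, 0, 10], [0.0275, 0.0076, 0], -1],
])

```text
t: 11.42
eef_pos: [498.0, -253.2, 261.6]
tcp_rot: [-3.137, -0.001, 1.211]
ft_force: [-14.0, 7.1, 10.0]
opening: 0.12
grip_force: 30.0
```

```bash
cat >> h.py <<'E'
def st2():
    s=readout.state();y=R.from_euler("xyz",s["tcp_rot"]).as_matrix()
    print("t",round(s["t"],2),"Ftool",(y.T@s["ft_force"]).round(1),"ydir",np.degrees(np.arctan2(y[1,1],y[0,1])).round(1),"op",round(s["opening"],3),np.round(s["eef_pos"],1),"M",np.round(s["moment"],2),"j",np.round(s["joints"],2))
E
python3 - <<'E'
from h import *
st2()
p=eyes.read_camera("wrist");save(p,"w3.png")
E
```

```text
t 11.43 Ftool [  1.8 -15.7 -10. ] ydir -20.6 op 0.12 [ 498.  -253.2  261.6] M [0.97 2.4  0.06] j [-0.59  0.35  1.66 -0.    1.14 -0.23]
```

View pics/w3.png

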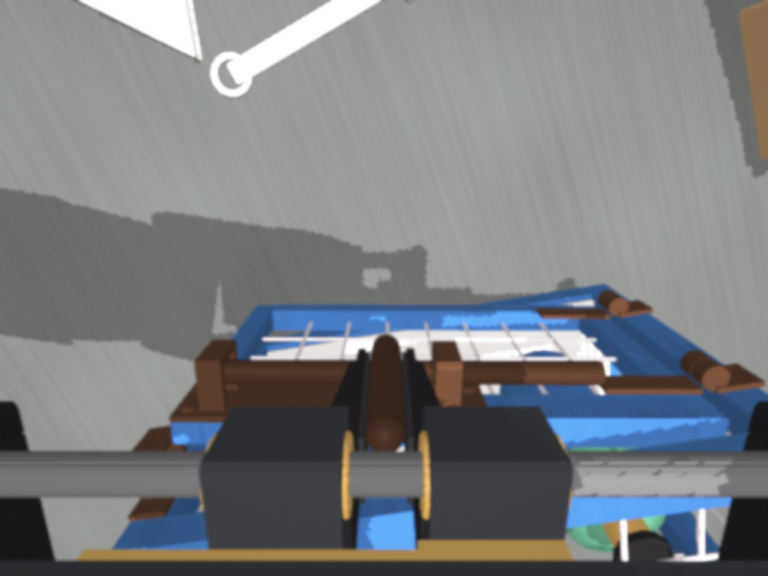

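The gate follows, its bar parallel to the finger line; the upper hinge barrel shows at (705,368). Hinge estimate from that:

```bash
python3 - <<'E'
from h import *
p=eyes.read_camera("wrist")
for uv in[(692,360),(705,368)]:
  for z in(217,195):
    h=atz(p,np.array(uv)/1.5,z)[:2]
    P=np.array([[484.9,-279.1],[498.0,-253.2]]);a=np.radians([-10.5,-20.6])
    print(uv,z,h.round(1),[((q-h)@[np.cos(b),np.sin(b)]).round(1) for q,b in zip(P,a)],[((q-h)@[-np.sin(b),np.cos(b)]).round(1) for q,b in zip(P,a)],np.linalg.norm(P-h,axis=1).round(1))
E
```

```text
(692, 360) 217 [ 624.8 -315.8] [np.float64(-144.3), np.float64(-140.7)] [np.float64(10.6), np.float64(14.0)] [144.6 141.4]
(692, 360) 195 [ 634.6 -330.2] [np.float64(-156.5), np.float64(-155.0)] [np.float64(22.9), np.float64(24.0)] [158.2 156.8]
(705, 368) 217 [ 629.7 -322. ] [np.float64(-150.2), np.float64(-147.4)] [np.float64(15.8), np.float64(18.1)] [151.  148.5]
(705, 368) 195 [ 640. -337.] [np.float64(-163.0), np.float64(-162.4)] [np.float64(28.6), np.float64(28.5)] [165.5 164.8]
```

>>> move_arm([
  [[0, 0, 4], [0.0111, 0.0027, 0], -1],
  [[0, 0, 8], [0.0221, 0.0062, 0], -1],
  [[0, 0, 12], [0.0327, 0.0104, 0], -1],
  [[0, 0, 16], [0.0431, 0.0153, 0], -1],
  [[0, 0, 20], [0.053, 0.021, 0], -1],
])

```text
t: 12.15
eef_pos: [536.6, -209.8, 261.6]
tcp_rot: [-3.136, -0.001, 0.861]
ft_force: [-11.0, 13.1, 10.5]
opening: 0.119
grip_force: 30.0
```

```bash
python3 -c "
from h import *
st2()"
```

```text
t 12.15 Ftool [  2.8 -17.  -10.4] ydir -40.6 op 0.119 [ 536.6 -209.8  261.6] M [2.02 1.95 0.08] j [-0.49  0.38  1.62  0.    1.15  0.22]
```

>>> move_arm([
  [[0, 0, 4], [0.0111, 0.0025, 0], -1],
  [[0, 0, 8], [0.0221, 0.006, 0], -1],
  [[0, 0, 12], [0.0327, 0.0102, 0], -1],
  [[0, 0, 16], [0.0431, 0.015, 0], -1],
  [[0, 0, 20], [0.053, 0.0206, 0], -1],
])

```text
t: 12.78
eef_pos: [587.5, -181.8, 261.7]
tcp_rot: [-3.136, -0.001, 0.513]
ft_force: [-7.9, 18.3, 9.4]
opening: 0.117
grip_force: 30.0
```

```bash
python3 -c "
from h import *
st2()"
```

```text
t 12.78 Ftool [  2.1 -19.9  -9.2] ydir -60.6 op 0.117 [ 587.5 -181.8  261.7] M [2.85 1.27 0.12] j [-0.41  0.44  1.52  0.    1.19  0.65]
```

>>> move_arm([
  [[0, 0, 4], [0.0111, 0.0025, 0], -1],
  [[0, 0, 8], [0.0221, 0.006, 0], -1],
  [[0, 0, 12], [0.0327, 0.0102, 0], -1],
  [[0, 0, 16], [0.0431, 0.015, 0], -1],
  [[0, 0, 20], [0.053, 0.0206, 0], -1],
])

```text
t: 13.4
eef_pos: [645.0, -172.5, 261.7]
tcp_rot: [-3.135, -0.001, 0.165]
ft_force: [-1.1, 23.7, 6.5]
opening: 0.119
grip_force: 30.0
```

```bash
python3 -c "
from h import *
st2()"
```

```text
t 13.4 Ftool [  2.8 -23.6  -6.3] ydir -80.6 op 0.119 [ 645.  -172.5  261.7] M [3.56 0.32 0.1 ] j [-0.36  0.52  1.38  0.01  1.24  1.04]
```

>>> move_arm([
  [[0, 0, 4], [0.0111, 0.0021, 0], -1],
  [[0, 0, 8], [0.0221, 0.0055, 0], -1],
  [[0, 0, 12], [0.0327, 0.0095, 0], -1],
  [[0, 0, 16], [0.0431, 0.0144, 0], -1],
  [[0, 0, 20], [0.053, 0.0198, 0], -1],
])

```text
t: 14.02
eef_pos: [702.0, -182.9, 261.7]
tcp_rot: [-3.134, -0.002, -0.183]
ft_force: [5.8, 23.6, 4.2]
opening: 0.124
grip_force: 30.0
```

```bash
python3 - <<'E'
from h import *
st2()
p=eyes.read_camera("top");save(p,"top2.png")
E
```

```text
t 14.03 Ftool [  1.4 -24.3  -4. ] ydir -100.5 op 0.124 [ 702.  -182.9  261.7] M [ 3.53 -0.91  0.11] j [-0.35  0.61  1.22  0.01  1.32  1.4 ]
```

View pics/top2.png

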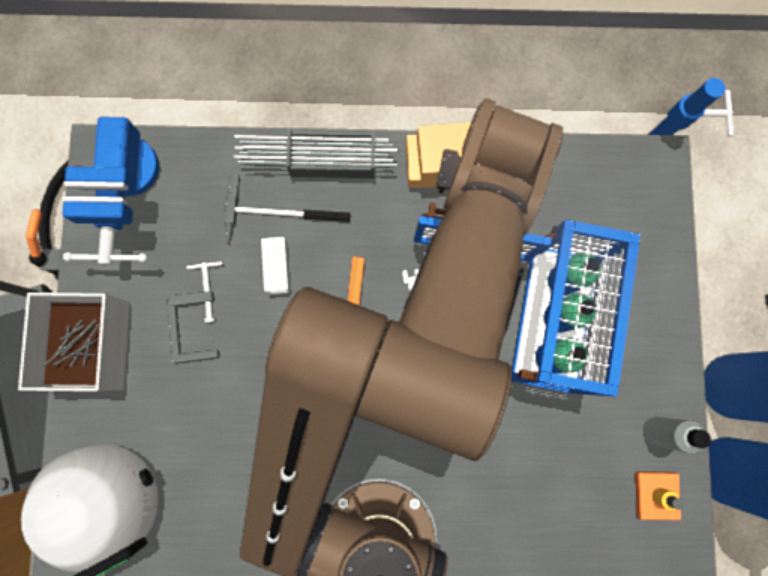

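The gate stands square to the cage front (frame from (420,230) to (550,245)). Easing the load, releasing and lifting straight up.

>>> move_arm([
  [[0, 0, 0], [0, -0.0012, 0], -1],
  [[0, 0, 0], [0, -0.0022, 0], -1],
  [[0, 0, 0], [0, -0.0022, 0], -0.2],
  [[0, 0, 0], [0, -0.0022, 0], -0.2],
  [[0, 0, 0], [0, -0.0022, 0], -0.2],
])

```text
t: 14.7
eef_pos: [699.9, -186.1, 261.2]
tcp_rot: [-3.142, 0.0, -0.184]
ft_force: [-0.0, -0.8, -0.4]
opening: 0.367
grip_force: 0.0
```

```bash
python3 -c "
from h import *
st2()"
```

```text
t 14.7 Ftool [0.1 0.8 0.4] ydir -100.6 op 0.367 [ 699.9 -186.1  261.2] M [-0.04  0.22 -0.01] j [-0.35  0.61  1.22  0.    1.32  1.4 ]
```

>>> move_arm([
  [[0, 0, 0], [0, 0, -0.02], -0.2],
  [[0, 0, 0], [0, 0, -0.06], -0.2],
  [[0, 0, 0], [0, 0, -0.11], -0.2],
  [[0, 0, 0], [0.05, 0, -0.15], -0.2],
  [[0, 0, 0], [0.1, 0, -0.18], -0.2],
])

```text
t: 15.32
eef_pos: [781.6, -202.1, 433.3]
tcp_rot: [3.141, -0.003, -0.185]
ft_force: [1.2, -0.2, 0.6]
opening: 0.403
grip_force: 0.0
```

```bash
python3 - <<'E'
from h import *
st2()
p=eyes.read_camera("wrist");save(p,"w4.png",1)
q=eyes.read_camera("scene");cv2.imwrite("pics/e.png",np.hstack([p["img"][:,:,::-1][::1,::1],q["img"][100:484,60:348,::-1] if 0 else cv2.resize(q["img"][130:310,70:205,::-1],(288,384))]))
E
```

```text
t 15.32 Ftool [ 1.2 -0.1 -0.6] ydir -100.6 op 0.403 [ 781.6 -202.1  433.3] M [-0.07  0.16 -0.02] j [-0.33  0.74  0.53  0.    1.86  1.42]
```

View pics/e.png

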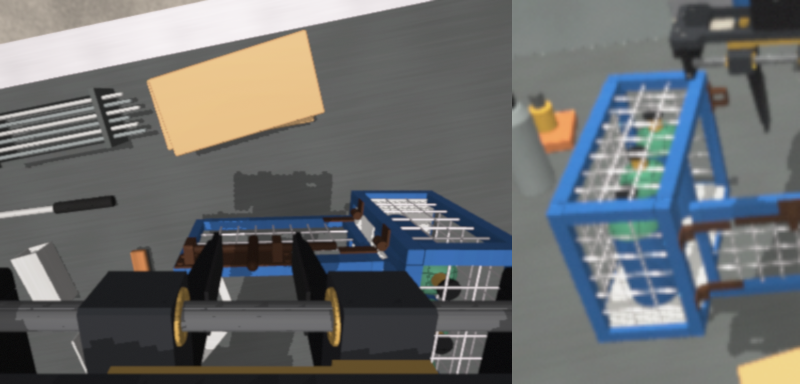

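The gate stands square and undisturbed after release; the gripper is clear. Handing in.

```bash
python3 -c "
from h import *
print(env.job_done())"
```

```text
the job is handed in; nothing more can be done
None
```

The bolt was worked free in three to-and-fros and drawn fully back to its stop; the gate now stands open about square to the cage front, the gripper is clear of everything, and the job was handed in at about 15 s.

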